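# Load a battery pack into the push-push charging dock

### The arm

A 6-joint arm with a two-finger parallel gripper is mounted at the origin on a cart in front of the work surface, level with it; the furniture and walls round the work are solid. World frame = base frame: x ahead of the robot, y to its left, z up, the work surface at z = 0. Lengths are in mm, angles in rad, forces in N, time in s.
With the tool pointing down it reaches from about 275 to 750 mm from the base axis. Payload 10.2 kg.
Tool frame: the origin (TCP) lies midway between the tips of the shut fingers; the grasp point (between the pads) lies 19 mm behind it (ctrl.grip_depth is the distance from the TCP to the grasp point, in mm); y points along the fingers, x is the direction in which the jaws open and shut, and the axes are right-handed (so a half turn about y gives the same grasp; the last joint's range is limited). The gripper opens to 85 mm and grips with 20 to 120 N. Pads are 22 mm wide; open, the fingers measure 114 mm over their backs; the gripper's body (76 mm by 85 mm) begins 54 mm behind the grasp point. The pads swing forward as they close: fully open they stand 13 mm farther back than shut.
Start: joints at [-1.357, 0.313, 1.498, -0, 1.331, -0.223], TCP at [222.086, -475.72, 231.294] pointing down, gripper open.
Joint ranges: [-2.94, 2.94], [-0.97, 2.17], [0.19, 2.56], [-1.23, 4.37], [0.02, 3.11], [-2.88, 2.88]. Speed limits (rad/s): [2.39, 2.39, 3.01, 3.14, 3.14, 3.14].

### API

Orientations are given as a unit quaternion [w, x, y, z].
In Python, from rig import ctrl gives the robot as it stands. The module is installed in compiled form; this text tells all that it offers.
- The arm moves only by the tool drive_tool, never from a script. Its arguments are lists of equal length, an entry for each row: "gripper": the closure, from 0 (fully open) to 1 (shut); "offset": the shift along the tool's x, y, z in m, a list of three; "turn": the turn about the tool's y in degrees. In form: {"gripper": [gripper, ...], "offset": [[tx, ty, tz], ...], "turn": [turn, ...]}. A call has 1 to 20 rows; each row shifts and turns the commanded pose from where the row before left it, along the tool's axes as they then stand; what a row does not reach is not made up. A row lasts 1/12 s, in which the tool goes at most 41.7 mm and 7.16 degrees, less where a joint would pass 70% of its speed; a pose out of reach is approached as far as the arm can. A call is refused whole if a number of a shift passes 0.0417 or a number of a turn 7.16, either way. A call with a gripper value outside its range is refused whole. The fingers move at their own pace and stop on an object; "force" is the grip in N (left out, the last holds). Time passes only in rows, so rows that do not move let the fingers close. It gives the time, the measured TCP pose, the force and the opening at its end, in the units of the state.
- ctrl.sense(): the state, without advancing time (a new reading comes with each control period).
- ctrl.capture(name): name is "scene" or "top"; returns (picture, depth): 384x512x3 uint8, red, green, blue; 384x512 float32, mm along the optical axis (not along the pixel's ray), 0 where there is no reading.
- ctrl.camera_params(name): a dict with "fovy" (degrees; the focal length in pixels is half the picture's height over the tangent of half this angle, whatever the lens; pixels are square), "cx", "cy" (the principal point, pixels), "distortion" ([k1, k2, p1, p2, k3] as OpenCV has them; the pictures are not rectified), "view" (4x4, takes a point from world to camera coordinates). Camera axes: x right, y down, z forward; pixel columns grow to the right and rows downward; lengths in mm; the calibration is good to about 2 mm. A picture is of the moment at which its call begins. camera_params takes no time and is no camera call.
- ctrl.finish_job(): hands the job in, once; it reports no verdict.
Trained networks look in the newest picture that a camera, given by its name, has taken for a name from the list of things; names that differ only in an ending like _2 or _b are one class to them, and where a whole thing is asked for, a point or a joint stands for the part that bears it (a point fixed in the world has none). Each returns a list of dicts, best first, with "score" (0 to 1); they miss things now and then, are a little off and sometimes report something else, mostly with a low value. They report only what shows in the picture. A call takes as long as a camera call. They do not tell look-alikes from the thing itself.
- ctrl.boxes_of(camera, query): "centre" ([x, y, z] in mm, in the coordinates of the camera as it stood for that picture, good to about 4 mm: the middle of the surface that is visible of it).
- ctrl.regions_of(camera, query): "mask" (384x512 bool, what is visible of it).
- ctrl.pinpoint(camera, query): "centre" ([x, y, z] in mm, in the coordinates of the camera as it stood for that picture, good to about 4 mm: a listed point, or the origin of a listed thing).
The state is a dict: "time_s": time; "joints": joint angles; "dq": joint speeds; "tau": joint torques, N m; "eef_pos": TCP position; "ee_rot": TCP orientation; "force": force on the tool from outside, world axes, zero at the start; "wrist_torque": the same for the moment, N m; "grip_width": opening from 0.0 (shut) to 1.0 (fully open).
Only numpy, scipy, OpenCV 4.12 (cv2) and the standard library are available. Lean on these libraries where they do the work, as an engineer would, in place of code of your own. Each camera call takes 0.05 s, during which the arm holds its last target.

### The job

Two upright battery packs stand on the counter. Take the thicker one, stand it upright in the bay of the charging dock and push it down until the dock's push-push catch holds it down, then let go. Leave the slimmer pack standing where it is.

Things in the scene. Friction and masses are not known exactly. Their poses are not given: they have to be found in the camera images.
- thick_pack: The pack to load: an upright grey block with a black band near its top, 60 mm (its x) by 34 mm (its y) by 110 mm tall (its z), 0.15 to 0.31 kg, loose on the counter. Origin at the centre of its underside. Grasp it from above across its 34 mm thickness, near the top. Either way round fits the dock.
- slim_pack: The other pack, not to be used: the same look, 60 mm by 110 mm tall, but only 20 mm thick (its y). Origin at the centre of its underside.
- dock: Fixed black charging dock, 102 (x) by 76 (y) by 90 mm high; origin: centre of its underside, below the bay's centre. Open-topped bay 66 (x) by 40 (y) mm; its upper 14 mm flares to a grey 86 by 60 mm mouth that guides a pack in. The bay's floor is a sprung carriage, upper face 50 mm above the dock's underside when up: a pack then stands 70 mm above the rim, 51 when caught, 38 at the bottom.
- carriage (a joint): Downward travel of the bay's floor, m. 0 = up (the start), 0.019 = held by the catch, 0.032 = hard stop. Push-push: pushed past 0.028 (simply to the stop) and let rise, it is held at 0.019; a second such push frees it and it rises to 0. It resists with 5 N at the top to 10 N at the bottom; a pack's weight does not move it. A released pack can be pushed on its top with closed fingers.
There are look-alikes about, which are no part of the job. What is shaped like the thick_pack but orange is not meant.

How it is judged:
By the outcome, as a careful person would: the job done as asked, in the order asked, and still so for the second after the job is handed in, with the robot touching nothing.
It also fails if it takes over 45 s, if anything falls off the work surface, if the arm or the gripper's body presses on something with over 40 N, if the wrist force passes 120 N, or if a joint passes its speed limit or range.

## Working session

There is one attempt and no reset: what is moved stays moved. The work goes in short steps, Python scripts to look and compute and a tool call to move; the robot and the scene stay as the last step left them, time stands still between calls to the robot, and variables do not carry over. Pictures are saved under pics/ and viewed, and the job is handed in when it is done.

Besides the shell and the picture viewer there is one more tool, called after "Call:" as name([rows], argument=value, ...), one row to a line, values as JSON. drive_tool: Moves the arm, as the interface text tells. Its arguments: {"type":"object","properties":{"gripper":{"type":"array","items":{"type":"number"}},"offset":{"type":"array","items":{"type":"array","items":{"type":"number"}}},"turn":{"type":"array","items":{"type":"number"}},"force":{"type":"number"}},"required":["gripper","offset","turn"]}

```bash
mkdir -p pics; python3 - <<'E'
from rig import ctrl
import cv2,numpy as np,pickle
s=ctrl.sense();print(s['time_s'],s['eef_pos'],s['ee_rot'],s['force'],s['grip_width'])
d={}
for n in("scene","top"):
    im,dp=ctrl.capture(n);p=ctrl.camera_params(n);d[n]=(im,dp,p)
    cv2.imwrite(f"pics/{n}0.png",im[:,:,::-1])
    V=np.array(p['view']);print(n,p['fovy'],p['cx'],p['cy'],p['distortion'])
    Vi=np.linalg.inv(V);print(Vi[:3].round(3).tolist())
    for q in("thick_pack","slim_pack","dock"):
        for f in("boxes_of","pinpoint"):
            for r in getattr(ctrl,f)(n,q):
                c=np.array(r['centre']);print(q,f,round(r['score'],2),(Vi@np.r_[c,1])[:3].round(1))
pickle.dump(d,open("d0.pkl","wb"))
print(ctrl.sense()['time_s'])
E
```

```text
0.0 [ 222.01855167 -475.46427723  230.72952399] [ 0.59678287 -0.59611078  0.38011723 -0.37949051] [-0.95961947  0.53794267  0.12487291] 0.9991152845765078
scene 53.17386476264451 259.73807182630793 189.6867354525543 [-0.09495426  0.          0.          0.          0.        ]
[[-0.836, -0.316, 0.449, 35.214], [-0.549, 0.467, -0.693, 514.067], [0.009, -0.826, -0.564, 574.189]]
thick_pack boxes_of 0.96 [ 465.  -145.3   68.6]
thick_pack boxes_of 0.95 [ 521.9 -226.9   92.4]
thick_pack boxes_of 0.71 [521.8 -47.7  78.4]
thick_pack boxes_of 0.64 [327.4  82.   79.6]
thick_pack pinpoint 0.66 [341.8  67.3   0.6]
thick_pack pinpoint 0.61 [536.2 -54.6   1.9]
thick_pack pinpoint 0.6 [ 476.4 -158.3    3.8]
slim_pack boxes_of 0.8 [ 495.7 -338.7   77.4]
slim_pack pinpoint 0.62 [ 482.4 -344.6    4.2]
dock boxes_of 0.64 [456.9  84.4  62.6]
dock pinpoint 0.83 [473.2  67.1  -0.5]
top 53.54741526182193 252.44042486062983 197.9002747297992 [-0.0642611  0.         0.         0.         0.       ]
[[0.025, -0.99, 0.136, 336.47], [-1.0, -0.027, -0.013, -92.943], [0.017, -0.136, -0.991, 920.145]]
thick_pack boxes_of 0.94 [524.7 -54.9 107.9]
thick_pack boxes_of 0.91 [ 477.5 -151.3  108. ]
thick_pack boxes_of 0.78 [ 521.1 -237.2  107.7]
thick_pack pinpoint 0.98 [ 478.7 -150.6   -1.1]
thick_pack pinpoint 0.98 [ 529.  -242.2   -0.8]
thick_pack pinpoint 0.6 [340.1  71.6   2.7]
thick_pack pinpoint 0.59 [534.1 -53.5  -0.7]
slim_pack boxes_of 0.93 [ 476.5 -334.6   98.6]
slim_pack pinpoint 0.75 [ 479.2 -342.9    0.7]
dock boxes_of 0.77 [473.6  67.3  80.7]
dock boxes_of 0.67 [ 472.4 -151.2  110.2]
dock pinpoint 0.66 [473.5  69.8   0.6]
dock pinpoint 0.31 [ 478.8 -342.4    3. ]
0.7
```

View pics/scene0.png

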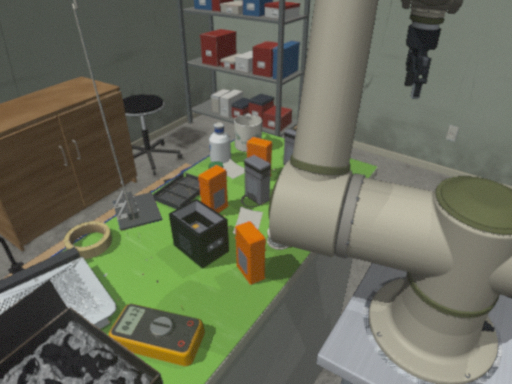

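View pics/top0.png

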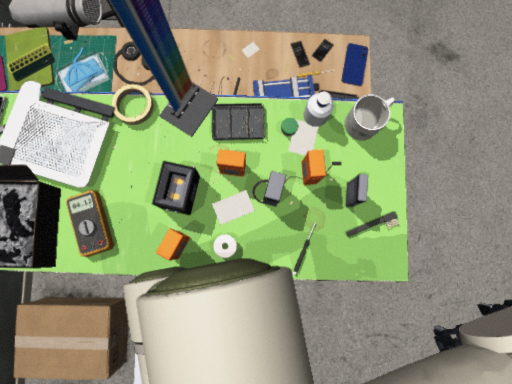

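Scene view: orange look-alikes stand at (213,187), (250,252) and (259,150), and one grey pack shows at (257,180). Top view: there are two grey packs, at (273,188) and (357,190), three orange ones at (232,162), (314,167) and (172,244), and the dock at (177,188). Next I'll measure the top faces and enlarge a crop to confirm.

```bash
cat > h.py <<'E'
import numpy as np,cv2
def cloud(im,dp,p):
    h,w=dp.shape;f=h/2/np.tan(np.radians(p['fovy']/2))
    K=np.array([[f,0,p['cx']],[0,f,p['cy']],[0,0,1]])
    u,v=np.meshgrid(np.arange(w),np.arange(h))
    n=cv2.undistortPoints(np.stack([u,v],-1).reshape(-1,1,2).astype(np.float64),K,np.array(p['distortion'])).reshape(h,w,2)
    P=np.concatenate([n*dp[...,None],dp[...,None]],-1)
    Vi=np.linalg.inv(np.array(p['view']))
    W=P@Vi[:3,:3].T+Vi[:3,3]; W[dp==0]=np.nan
    return W
def rect(W,c,r,z0,z1):
    m=(np.hypot(W[...,0]-c[0],W[...,1]-c[1])<r)&(W[...,2]>z0)&(W[...,2]<z1)
    q=W[m][:,:2].astype(np.float32)
    return m.sum(),np.median(W[m][:,2]),cv2.minAreaRect(q)
E
python3 - <<'E'
import pickle,cv2,numpy as np
from h import *
d=pickle.load(open('d0.pkl','rb'))
W=cloud(*d['top']);im=d['top'][0]
for n,c,r,z0,z1 in(("thick",(478,-150),50,100,120),("slim",(478,-342),50,100,120),("dock",(473,68),80,82,98),("dockbay",(473,68),40,40,60),("or1",(527,-54),50,100,120),("or2",(525,-240),50,100,120),("or3",(341,70),50,100,120)):
    print(n,rect(W,c,r,z0,z1))
# heights map high stuff
H=W[...,2]
m=(H>120)&(W[...,0]>200)&(W[...,0]<800)&(abs(W[...,1])<600)
print(m.sum()); 
g=np.nan_to_num(np.clip(H,0,400)/400*255).astype(np.uint8);cv2.imwrite('pics/hm.png',cv2.applyColorMap(g,cv2.COLORMAP_JET))
a=cv2.resize(im[140:220,140:390,::-1],None,fx=3.2,fy=3.2,interpolation=cv2.INTER_CUBIC)
s=cv2.resize(d['scene'][0][130:270,160:300,::-1],(500,500)[0:2],interpolation=cv2.INTER_CUBIC)
cv2.imwrite('pics/crop.png',a);cv2.imwrite('pics/crops.png',s)
E
```

```text
thick (np.int64(438), np.float64(109.87131420031363), ((478.0031433105469, -152.34483337402344), (34.395626068115234, 60.997535705566406), 76.4342269897461))
slim (np.int64(270), np.float64(109.60347876855764), ((478.492919921875, -342.8363037109375), (21.50027084350586, 58.72279739379883), 85.62984466552734))
dock (np.int64(861), np.float64(88.92624837424546), ((474.5905456542969, 72.39718627929688), (77.93875885009766, 101.9122543334961), 79.07649230957031))
dockbay (np.int64(478), np.float64(50.554171491278794), ((474.2422180175781, 62.70111083984375), (60.47115707397461, 64.46784973144531), 78.65892791748047))
or1 (np.int64(439), np.float64(109.99074280411139), ((536.325439453125, -54.02824783325195), (60.11982345581055, 34.867767333984375), 83.8854751586914))
or2 (np.int64(425), np.float64(109.77910408051991), ((530.04150390625, -242.67745971679688), (58.54240798950195, 34.62284851074219), 5.640166759490967))
or3 (np.int64(484), np.float64(110.20991637260772), ((345.44805908203125, 70.91535186767578), (35.10708236694336, 60.69256591796875), 62.85340881347656))
29779
```

View pics/crop.png

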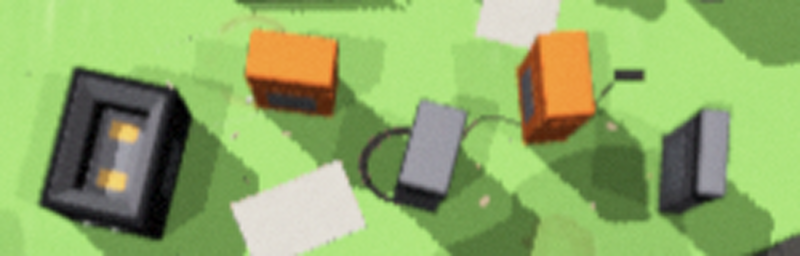

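View pics/hm.png

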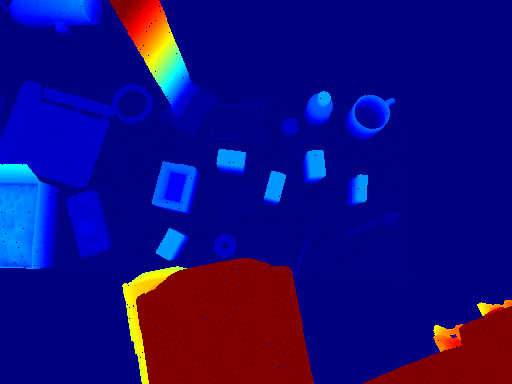

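View pics/crops.png

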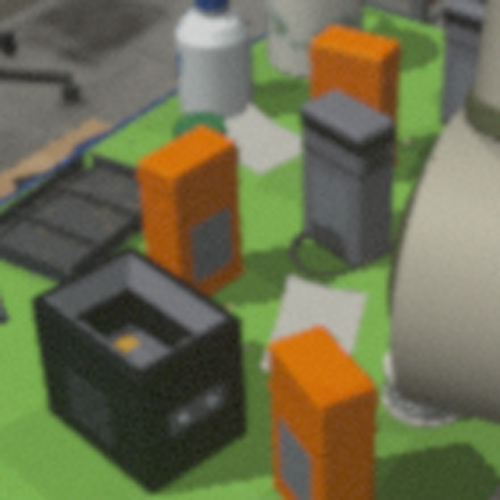

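Candidates in the top view: the grey block at (273,188) measures 34×61 mm, which fits thick_pack. The grey block at (357,190) is 21.5 mm thick, so it is slim_pack. Those at (232,162), (314,167) and (172,244) are orange, so they are not meant. The crop confirms the target is (273,188), grey with a black band.

```bash
cat >> h.py <<'E'
from scipy.spatial.transform import Rotation as R
def tool(s):
    w,x,y,z=s['ee_rot'];return R.from_quat([x,y,z,w]).as_matrix()
E
python3 - <<'E'
import pickle,cv2,numpy as np
from h import *
from rig import ctrl
d=pickle.load(open('d0.pkl','rb'))
W=cloud(*d['top']);Ws=cloud(*d['scene'])
s=ctrl.sense();M=tool(s);print(M.round(3));print("ctrl",ctrl.grip_depth,"jaw deg",np.degrees(np.arctan2(M[1,0],M[0,0])))
print(s['eef_pos'])
H=W[...,2];
for X,n in((W,'top'),(Ws,'scene')):
  m=(X[...,2]>130)&(X[...,2]<450)&(X[...,0]>420)&(X[...,0]<750)&(X[...,1]>-300)&(X[...,1]<250)
  print(n,m.sum(),np.nanmin(X[m],0) if m.any() else'', np.nanmax(X[m],0) if m.any() else '')
for n,c,r,z0,z1 in(("thick",(478,-150),50,105,115),("dock",(473,68),80,86,94),("floor",(473,68),40,48,53)):
    print(n,rect(W,c,r,z0,z1)); print(n,'scene',rect(Ws,c,r,z0,z1))
g=np.array([478,-152.3,0])-s['eef_pos'];print("tool-frame delta to pack",M.T@g)
E
```

```text
[[ 0.423  0.     0.906]
 [-0.906 -0.     0.423]
 [ 0.    -1.    -0.   ]]
ctrl 18.700000000000003 jaw deg -64.97151311034521
[ 222.09535173 -475.71195161  231.30622338]
top 3460 [670.44567039  53.0966084  130.093129  ] [743.39398532 110.62597068 437.17223449]
scene 294 [669.87299466  60.75270723 130.98249748] [735.231298   111.11166226 449.70832768]
thick (np.int64(425), np.float64(109.93611828373787), ((477.972900390625, -152.343994140625), (33.879032135009766, 60.43415451049805), 76.12162780761719))
thick scene (np.int64(221), np.float64(110.8136381924445), ((477.2539978027344, -153.38792419433594), (36.12422561645508, 61.49272918701172), 80.2276840209961))
dock (np.int64(687), np.float64(89.4219848961335), ((474.65911865234375, 72.25010681152344), (77.39164733886719, 101.64640045166016), 79.28475189208984))
dock scene (np.int64(609), np.float64(89.87499789344434), ((474.00225830078125, 69.60382080078125), (76.40156555175781, 102.24365234375), 78.73527526855469))
floor (np.int64(357), np.float64(50.5361650314278), ((474.36602783203125, 62.86958694458008), (59.626007080078125, 64.41643524169922), 79.06755065917969))
floor scene (np.int64(131), np.float64(50.85204479172512), ((489.77862548828125, 75.04080200195312), (63.324466705322266, 38.321311950683594), 86.16258239746094))
tool-frame delta to pack [-184.78418513  231.29718694  368.70240664]
```

Call:
drive_tool([
  [0, 0, 0],
  [0, 0, 0],
  [0, 0, 0],
  [0, 0, 0],
  [0, 0, 0],
  [0, 0, 0],
  [-0.0313, 0, 0.0143],
  [-0.0313, 0, 0.0143],
  [-0.0313, 0, 0.0143],
  [-0.0313, 0, 0.0143],
  [-0.0313, 0, 0.0143],
  [-0.0313, 0, 0.0143],
  [-0.0313, 0, 0.0143],
  [-0.0313, 0, 0.0143],
  [-0.0313, 0, 0.0143],
  [-0.0313, 0, 0.0143],
  [-0.0313, 0, 0.0143],
  [-0.0313, 0, 0.0143],
  [0, 0, 0],
  [0, 0, 0],
], gripper=[0.2, 0.2, 0.2, 0.2, 0.2, 0.2, 0.2, 0.2, 0.2, 0.2, 0.2, 0.2, 0.2, 0.2, 0.2, 0.2, 0.2, 0.2, 0.2, 0.2], turn=[6.5, 6.5, 6.5, 6.5, 6.5, 6.3, 0, 0, 0, 0, 0, 0, 0, 0, 0, 0, 0, 0, 0, 0], force=60)

```text
time_s: 2.37
eef_pos: [478.7, -150.7, 231.2]
ee_rot: [0.437, -0.437, 0.556, -0.556]
force: [0.4, -0.4, 0.4]
grip_width: 0.801
```

Call:
drive_tool([
  [0.002, 0, -0.0004],
  [0, 0.025, 0],
  [0, 0.025, 0],
  [0, 0.025, 0],
  [0, 0.025, 0],
  [0, 0.025, 0],
  [0, 0.02, 0],
  [0, 0.01, 0],
  [0, 0, 0],
  [0, 0, 0],
  [0, 0, 0],
  [0, 0, 0],
  [0, 0, 0],
  [0, 0, 0],
  [0, 0, 0],
  [0, 0, 0],
], gripper=[0.2, 0.2, 0.2, 0.2, 0.2, 0.2, 0.2, 0.2, 1, 1, 1, 1, 1, 1, 1, 1], turn=[0, 0, 0, 0, 0, 0, 0, 0, 0, 0, 0, 0, 0, 0, 0, 0], force=60)

```text
time_s: 3.7
eef_pos: [478.0, -154.2, 77.7]
ee_rot: [-0.437, 0.436, -0.555, 0.557]
force: [-0.9, -0.9, 7.3]
grip_width: 0.392
```

Call:
drive_tool([
  [0, -0.01, 0],
  [0, -0.025, 0],
  [0, -0.025, 0],
  [0, -0.025, 0],
  [0, -0.025, 0],
  [0, -0.02, 0],
  [0, 0, 0],
  [0, 0, 0],
], gripper=[1, 1, 1, 1, 1, 1, 1, 1], turn=[0, 0, 0, 0, 0, 0, 0, 0])

```text
time_s: 4.37
eef_pos: [477.3, -153.5, 206.8]
ee_rot: [-0.437, 0.436, -0.556, 0.557]
force: [0.3, -0.7, -4.2]
grip_width: 0.391
```

```bash
python3 - <<'E'
from rig import ctrl
from h import *
s=ctrl.sense();print(s['time_s'],s['eef_pos'],s['force'],s['grip_width'],tool(s).round(3).tolist())
for n in('scene','top'):
    im,dp=ctrl.capture(n);cv2.imwrite(f'pics/{n}1.png',cv2.resize(im[100:300,120:420,::-1],None,fx=2.5,fy=2.5))
    W=cloud(im,dp,ctrl.camera_params(n))
    c=s['eef_pos'];m=(np.hypot(W[...,0]-c[0],W[...,1]-c[1])<60)&(W[...,2]>115)&(W[...,2]<200)
    q=W[m];print(n,m.sum(),np.nanpercentile(q,[1,50,99],axis=0).round(1).tolist() if m.any() else '')
E
```

```text
4.3667 [ 477.27144813 -153.52244603  206.75232277] [ 0.2532765 -0.6930911 -4.2037762] 0.39095668645008164 [[-0.238, 0.001, 0.971], [-0.971, -0.001, -0.238], [0.0, -1.0, 0.001]]
scene 709 [[444.7, -160.9, 133.1], [463.3, -139.2, 166.9], [507.4, -130.6, 198.9]]
top 0
```

View pics/scene1.png

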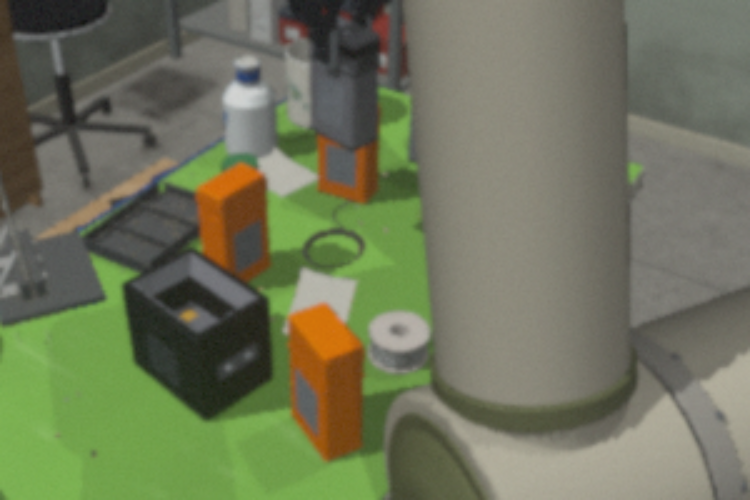

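View pics/top1.png

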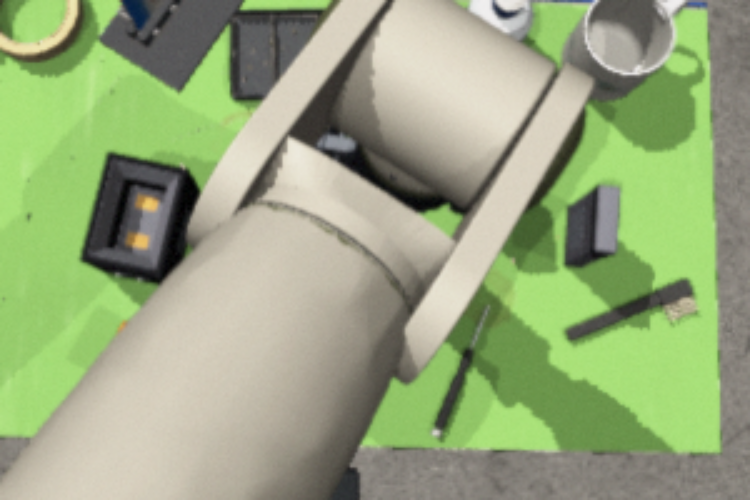

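The scene crop shows the pack held upright at (345,85). Before swinging to the dock I'll check the clearance between the wrist and the lamp.

```bash
python3 - <<'E'
from rig import ctrl
from h import *
import pickle
d=pickle.load(open('d0.pkl','rb'))
W0=cloud(*d['top'])
im,dp=ctrl.capture('top');W=cloud(im,dp,ctrl.camera_params('top'))
for z in range(150,700,50):
    m=(abs(W[...,2]-z)<25)&(W[...,0]>250)&(W[...,1]<40)&(W[...,1]>-400)
    l=(abs(W0[...,2]-z)<25)&(W0[...,0]>500)&(W0[...,1]>0)&(W0[...,1]<400)
    print(z,'arm rmax',np.hypot(W[m][:,0],W[m][:,1]).max().round() if m.any() else None,'lamp',(W0[l].min(0).round().tolist(),W0[l].max(0).round().tolist()) if l.any() else None)
E
```

```text
150 arm rmax None lamp ([500.0, 53.0, 125.0], [738.0, 388.0, 175.0])
200 arm rmax 491.0 lamp ([670.0, 55.0, 175.0], [741.0, 101.0, 225.0])
250 arm rmax 503.0 lamp ([673.0, 58.0, 225.0], [741.0, 103.0, 275.0])
300 arm rmax 511.0 lamp ([674.0, 60.0, 275.0], [743.0, 106.0, 325.0])
350 arm rmax 493.0 lamp ([676.0, 62.0, 325.0], [743.0, 107.0, 375.0])
400 arm rmax 479.0 lamp ([677.0, 77.0, 375.0], [724.0, 111.0, 425.0])
450 arm rmax 554.0 lamp ([677.0, 102.0, 425.0], [688.0, 110.0, 437.0])
500 arm rmax 555.0 lamp None
550 arm rmax 464.0 lamp None
600 arm rmax 360.0 lamp None
650 arm rmax 271.0 lamp None
```

Call:
drive_tool([
  [0, 0, 0],
  [-0.01, 0, -0.002],
  [-0.02, 0, -0.0042],
  [-0.025, 0, -0.0052],
  [-0.025, 0, -0.0052],
  [-0.025, 0, -0.0052],
  [-0.025, 0, -0.0052],
  [-0.025, 0, -0.0052],
  [-0.025, 0, -0.0052],
  [-0.02, 0, -0.0042],
  [-0.015, 0, -0.0031],
  [-0.005, 0, -0.001],
  [0, 0, 0],
  [0, 0, 0],
], gripper=[1, 1, 1, 1, 1, 1, 1, 1, 1, 1, 1, 1, 1, 1], turn=[-2.8, 0, 0, 0, 0, 0, 0, 0, 0, 0, 0, 0, 0, 0])

```text
time_s: 5.68
eef_pos: [474.1, 70.9, 205.9]
ee_rot: [0.45, -0.45, 0.546, -0.545]
force: [-0.9, -0.6, -2.5]
grip_width: 0.39
```

```bash
python3 - <<'E'
from rig import ctrl
from h import *
s=ctrl.sense();M=tool(s);print(s['time_s'],s['eef_pos'],s['force'],s['grip_width'],M.round(3).tolist())
g=np.array([474.3,71.0,0])-s['eef_pos'];print("delta tool",(M.T@g).round(1))
for n in('scene','top'):
    im,dp=ctrl.capture(n);cv2.imwrite(f'pics/{n}2.png',cv2.resize(im[100:300,100:400,::-1],None,fx=2.5,fy=2.5))
    W=cloud(im,dp,ctrl.camera_params(n))
    c=s['eef_pos'];m=(np.hypot(W[...,0]-c[0],W[...,1]-c[1])<60)&(W[...,2]>115)&(W[...,2]<180)
    q=W[m]
    if m.any(): 
        l=(q-np.array(c))@M; print(n,m.sum(),np.percentile(l,[2,50,98],axis=0).round(1).tolist(),'zmin',q[:,2].min())
E
```

```text
5.6833 [474.08883781  70.93425654 205.91183213] [-0.94957363 -0.56194945 -2.52883467] 0.38976428339854835 [[-0.19, -0.001, 0.982], [-0.982, -0.0, -0.19], [0.0, -1.0, -0.001]]
delta tool [-2.000e-01  2.059e+02  3.000e-01]
scene 637 [[-17.5, 27.0, -30.6], [-14.9, 49.7, -26.5], [15.1, 73.4, 24.8]] zmin 129.1852073981965
top 106 [[-7.6, 27.7, -30.3], [14.9, 51.7, -20.7], [15.7, 73.3, -0.3]] zmin 130.62067596235727
```

View pics/scene2.png

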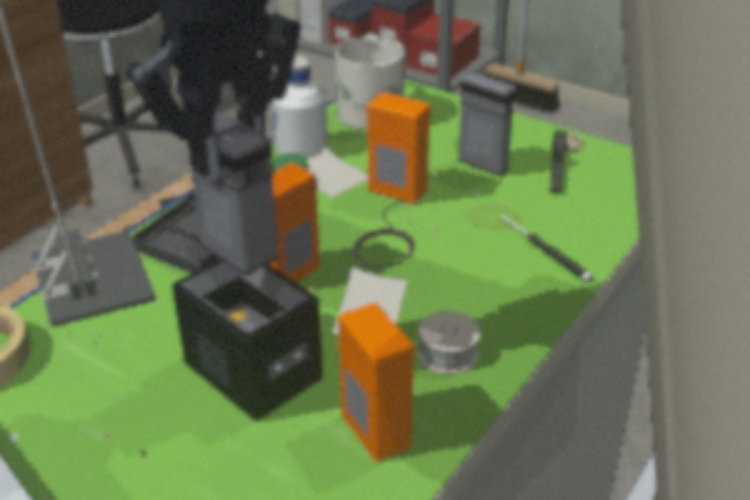

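The pack is centred in the tool (±17 mm and −30.5 mm edges), above the dock at (250,330) in the crop. I'll lower it.

Call:
drive_tool([
  [0, 0.02, 0],
  [0, 0.015, 0],
  [0, 0.006, 0],
  [0, 0.006, 0],
  [0, 0.005, 0],
  [0, 0.005, 0],
  [0, 0.005, 0],
  [0, 0, 0],
  [0, 0, 0],
], gripper=[1, 1, 1, 1, 1, 1, 1, 1, 1], turn=[0, 0, 0, 0, 0, 0, 0, 0, 0])

```text
time_s: 6.53
eef_pos: [474.4, 71.0, 144.4]
ee_rot: [0.45, -0.45, 0.546, -0.546]
force: [0.8, -0.9, -2.4]
grip_width: 0.389
```

No contact force so far. I'll go on to the floor.

Call:
drive_tool([
  [0, 0.005, 0],
  [0, 0.005, 0],
  [0, 0.005, 0],
  [0, 0.005, 0],
  [0, 0.003, 0],
  [0, 0, 0],
  [0, 0, 0],
], gripper=[1, 1, 1, 1, 1, 1, 1], turn=[0, 0, 0, 0, 0, 0, 0])

```text
time_s: 7.12
eef_pos: [474.4, 71.1, 121.5]
ee_rot: [-0.45, 0.45, -0.545, 0.546]
force: [-1.7, 0.4, 2.6]
grip_width: 0.388
```

Call:
drive_tool([
  [0, 0.005, 0],
  [0, 0.005, 0],
  [0, 0.005, 0],
  [0, 0.004, 0],
  [0, 0.003, 0],
  [0, 0.002, 0],
  [0, 0, 0],
  [0, 0, 0],
], gripper=[1, 1, 1, 1, 1, 1, 1, 1], turn=[0, 0, 0, 0, 0, 0, 0, 0])

```text
time_s: 7.78
eef_pos: [474.5, 71.1, 97.3]
ee_rot: [-0.45, 0.45, -0.545, 0.546]
force: [-2.2, 0.2, 5.7]
grip_width: 0.385
```

Call:
drive_tool([
  [0, 0.002, 0],
  [0, 0.002, 0],
  [0, 0, 0],
  [0, 0, 0],
], gripper=[1, 1, 1, 1], turn=[0, 0, 0, 0])

```text
time_s: 8.12
eef_pos: [475.4, 71.1, 95.5]
ee_rot: [-0.451, 0.449, -0.545, 0.546]
force: [-8.0, 0.7, 27.9]
grip_width: 0.39
```

That is the hard stop: the force jumped to 28 N. I'll ease up and then open.

Call:
drive_tool([
  [0, -0.003, 0],
  [0, -0.003, 0],
  [0, -0.003, 0],
  [0, -0.003, 0],
  [0, 0, 0],
  [0, 0, 0],
  [0, 0, 0],
  [0, 0, 0],
  [0, 0, 0],
  [0, 0, 0],
  [0, 0, 0],
  [0, 0, 0],
], gripper=[1, 1, 1, 1, 1, 1, 0.4, 0.4, 0.4, 0.4, 0.4, 0.4], turn=[0, 0, 0, 0, 0, 0, 0, 0, 0, 0, 0, 0])

```text
time_s: 9.12
eef_pos: [474.2, 71.0, 105.1]
ee_rot: [0.45, -0.45, 0.546, -0.545]
force: [-0.1, 0.2, 0.1]
grip_width: 0.599
```

Call:
drive_tool([
  [0, -0.01, 0],
  [0, -0.025, 0],
  [0, -0.025, 0],
  [0, -0.025, 0],
  [0, -0.025, 0],
  [0, -0.02, 0],
  [0, 0, 0],
], gripper=[0.4, 0.4, 0.4, 0.4, 0.4, 0.4, 0.4], turn=[0, 0, 0, 0, 0, 0, 0])

```text
time_s: 9.7
eef_pos: [475.7, 71.0, 239.9]
ee_rot: [-0.452, 0.448, -0.544, 0.547]
force: [1.1, 0.2, -0.0]
grip_width: 0.601
```

```bash
cat > chk.py <<'E'
from rig import ctrl
from h import *
import sys
t=sys.argv[1]
s=ctrl.sense();M=tool(s);print(s['time_s'],s['eef_pos'],s['force'],s['grip_width'])
for n in('scene','top'):
    im,dp=ctrl.capture(n);cv2.imwrite(f'pics/{n}{t}.png',cv2.resize(im[100:300,100:400,::-1],None,fx=2.5,fy=2.5))
    W=cloud(im,dp,ctrl.camera_params(n))
    m=(np.hypot(W[...,0]-474.3,W[...,1]-71)<38)&(W[...,2]>105)&(W[...,2]<185)
    if m.any():
        z=W[m][:,2];h,e=np.histogram(z,bins=np.arange(105,186,4));print(n,m.sum(),dict(zip(e.tolist(),h.tolist())),'pct',np.percentile(z,[50,90,95,98]).round(1))
        k=abs(z-np.percentile(z,90))<8
        print(cv2.minAreaRect(W[m][k][:,:2].astype(np.float32)))
E
python3 chk.py 3
```

```text
9.7 [475.67049272  70.97311229 239.93155447] [ 1.08242902  0.23706499 -0.00556711] 0.6005738731413351
scene 725 {105: 44, 109: 51, 113: 46, 117: 46, 121: 48, 125: 52, 129: 50, 133: 54, 137: 76, 141: 258, 145: 0, 149: 0, 153: 0, 157: 0, 161: 0, 165: 0, 169: 0, 173: 0, 177: 0, 181: 0} pct [135.2 142.4 142.8 143.3]
((473.99359130859375, 72.01715087890625), (34.030643463134766, 61.0415153503418), 78.78023529052734)
top 385 {105: 7, 109: 13, 113: 11, 117: 11, 121: 8, 125: 14, 129: 11, 133: 15, 137: 121, 141: 174, 145: 0, 149: 0, 153: 0, 157: 0, 161: 0, 165: 0, 169: 0, 173: 0, 177: 0, 181: 0} pct [140.8 142.7 143.2 143.6]
((464.4306335449219, 75.45637512207031), (34.03119659423828, 39.70747375488281), 79.39393615722656)
```

View pics/scene3.png

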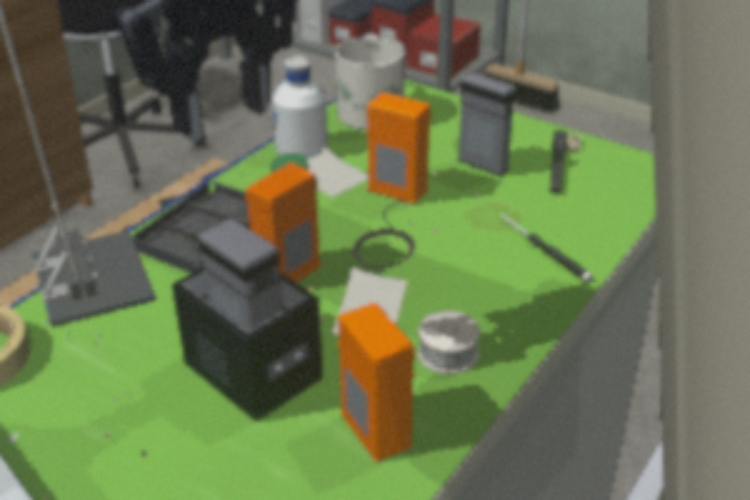

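The scene crop shows the pack seated in the dock at (240,255), with its top at about 142 mm. That matches the caught height of 141 mm; fully up would be 160. The slim pack still stands at (485,125). I'll take one last reading and hand in.

```bash
python3 chk.py 4 | cut -c1-300; python3 - <<'E'
from rig import ctrl
from h import *
im,dp=ctrl.capture('top');W=cloud(im,dp,ctrl.camera_params('top'));print('slim',rect(W,(478,-342),50,100,120))
print(ctrl.finish_job())
E
```

```text
9.8 [474.36269776  71.0827609  236.01413665] [ 0.11663174 -0.59107405 -0.45265503] 0.5989854438740321
scene 724 {105: 46, 109: 47, 113: 48, 117: 46, 121: 45, 125: 51, 129: 50, 133: 56, 137: 79, 141: 256, 145: 0, 149: 0, 153: 0, 157: 0, 161: 0, 165: 0, 169: 0, 173: 0, 177: 0, 181: 0} pct [135.1 142.4 142.7 143.1]
((474.23175048828125, 72.09339904785156), (33.96816635131836, 60.562278747558594), 79.75406646728516)
top 370 {105: 8, 109: 12, 113: 14, 117: 7, 121: 8, 125: 13, 129: 10, 133: 16, 137: 119, 141: 163, 145: 0, 149: 0, 153: 0, 157: 0, 161: 0, 165: 0, 169: 0, 173: 0, 177: 0, 181: 0} pct [140.7 142.7 143.3 143.9]
((462.92156982421875, 75.41299438476562), (34.36219787597656, 37.23792266845703), 81.34295654296875)
slim (np.int64(269), np.float64(109.5870399117922), ((478.2440185546875, -343.23968505859375), (21.389768600463867, 58.363094329833984), 86.1243896484375))
the job is handed in; nothing more can be done
None
```

The thick grey pack is standing in the dock, held down by the catch, and I handed the job in after about 10 s of the 45 s allowed. I gripped it across its 34 mm thickness, lowered it into the bay and pushed until the force jumped to about 28 N at the hard stop. I then eased up, opened the fingers and backed off.

**Catch:** after release the pack's top measured about 142 mm in both cameras. Caught should be 141 mm, and fully up would be 160 mm, so the catch is holding.

**Slim pack:** it is still upright at (478, -343), within 0.5 mm of where it started.

**Robot:** the gripper ended about 95 mm clear above the pack, touching nothing.

**Disagreement:** the top camera's outline of the docked pack came out short (about 37–40 mm instead of 60 mm) and off-centre, most likely because the arm blocked part of its view. The scene camera saw the full 34×61 mm outline centred in the bay. No other check failed.

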